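# Unclip the cover of a laser driver

### The job

Open the laser driver for inspection: press its spring tab inward, carefully and by feel, just until the cover's front pops up (more than 20 N on the case or tab breaks it), then take the cover by its fin, draw it out from under the rear lip and lift it off without forcing it. Set the cover down gently in the steel tray, flat on the tray's floor and right way up, let it go, and leave the other things on the bench where they are.

Things in the scene. Friction and masses are not known exactly. Their poses are not given: they have to be found in the camera images.
- module: Fixed open-topped aluminium laser driver case, 130 (x) by 116 (y) mm, walls 50 mm tall. Origin: centre of its underside; z up; its -x side carries the spring tab and turns roughly to the robot. Two spring pins inside push the cover's front up about 12 mm once the tab lets go. More than 20 N from the robot on case, tab or pins breaks it.
- rear_lip (a point): Middle of the front edge, underside, of the lip on the case's 62 mm tall rear (+x) wall: at (55, 0, 58) mm in the module's frame. The lip runs the full width and is 4 mm thick; the shut cover's rear edge lies under it, 4 mm deep (5 at most), with 4 mm of air above the plate.
- tab_top (a point): Middle of the front top edge of the spring tab, a steel plate 76 mm wide (y), 4 mm thick, before the case, hinged at its foot (z = 8 mm); at rest at (-73, 0, 60) mm in the module's frame. On top it bears a thumb pad, 40 mm wide, z = 60 to 70 mm, set by a screw: its front stands 3 to 11 mm before this edge, differently on each unit. Pressed to module +x at the pad it yields about 3 N per mm.
- tab_barb (a point): Outer edge of one of the tab's two barbs (|y| = 30 to 38 mm, z = 54 to 58 mm), which hold down the cover's catch bars. They come free after 4 to 6 mm of press at the thumb pad (some 12 to 17 N, not far below the 20 N limit: feel for it); the cover pops up and stays up when the tab is let go. For |y| < 30 mm the space before the pad is free down to z = 10 mm.
- cover: Loose grey plastic cover, about 110 g. Origin: underside of its plate; when shut at (0, 0, 50) mm in the module's frame, axes as the module's, 1 mm of play. Plate 4 mm thick, x = -60 to 59, y = -57 to 57 mm, with ribs 6 mm down. Two ears run forward to x = -86 mm at |y| = 42 to 48 mm and end in the catch bars, |y| = 30 to 48 mm.
- cover_fin (a point): Centre of the cover's grip fin, at (-4, 0, 14) mm in the cover's frame: 50 mm long (x), 12 mm thick (y), 20 mm tall, from the plate's top (z = 4) to z = 24 mm. To take the popped-up cover off, pinch the fin, draw it 6 to 8 mm to its own -x to leave the lip (it meets the tab after about 9 mm), then lift.
- cover_front (a point): Point midway between the cover's two catch bars, in the cover's frame at (-83, 0, 4) mm; 54 mm above the table when shut, about 66 mm when the front has sprung up.
- tray: Fixed shallow open steel tray, 210 (x) by 180 (y) mm outside, 18 mm tall, walls and floor 5 mm thick. Origin: centre of its underside.
- tray_in (a point): Centre of the tray's inner floor, 5 mm above the table; the cover laid down has its origin 6 mm above it.
- bottle_a: Bystander, loose: white plastic dispensing bottle with a steel top, 52 mm across, 69 mm tall, behind the case. Origin: centre of its underside. Leave it where it stands.
- bottle_b: Bystander, loose: the like white dispensing bottle, behind the tray. Origin: centre of its underside. Leave it where it stands.
- cup: Bystander, loose: small white plastic cup, 40 mm across, 30 mm tall, beside the case. Origin: centre of its underside. Leave it where it stands.
- dish: Bystander, loose: shallow white dish, 60 mm across, 16 mm tall, beside the tray. Origin: centre of its underside. Leave it where it stands.
- spool: Bystander, loose: green wire spool, 52 mm across, 32 mm tall, behind the tray. Origin: centre of its underside. Leave it where it stands.
- jar: Bystander, loose: amber glass jar with steel cap, 44 mm across, 50 mm tall, behind the case. Origin: centre of its underside. Leave it where it stands.
- tweezers: Bystander, loose: steel tweezers lying flat, 140 mm long, 5 mm tall, towards the far side of the table. Origin: centre of its underside. Leave it where it stands.
Mind the look-alikes: they are no part of the job. Of the things that look like the cover, the middle-sized one is meant.

How it is judged:
On the way, in this order (a step that is already met when the one before it is completed fails the run):
1. the tab has let the cover go: its front has sprung up by more than 7 mm (z of cover_front in the frame of module above 0.061 m), for 0.2 s.
2. the cover is off and clear above the case (z of cover in the frame of module above 0.085 m), for 0.1 s.
At the end, for the whole second after the job is handed in: The cover lies flat on the tray's floor, right way up (within 0.06 rad of level, its origin less than 12 mm above the floor and within 60 mm of the tray's middle), at rest and released (horizontal distance between cover and tray_in below 0.06 m and z of cover in the frame of tray_in between 0 and 0.012 m and angle between cover's own z axis and vertical below 0.06 rad and linear speed of cover below 0.02 m/s and angular speed of cover below 0.1 rad/s and contact force between the fingers and cover below 0.1 N); the robot touches nothing.
It fails at once if the robot presses the case, its tab or its pins with more than 20 N (contact force between any of the fingers, the arm and module above 20 N).
It fails at once if the cover is forced against the case (more than 30 N) (contact force between cover and module above 30 N).
It fails at once if the cover is dropped into the tray (lands faster than 0.7 m/s) (contact force between cover and tray above 0.5 N and linear speed of cover above 0.7 m/s).
It fails at once if a bystander is moved by more than 30 mm (distance of any of bottle_a, bottle_b, cup, dish, spool, jar, tweezers from where it was at the start of the episode above 0.03 m).
It also fails if it takes over 64 s, if anything falls off the work surface, if the arm or the gripper's body presses on something with over 40 N, if the wrist force passes 120 N, or if a joint passes its speed limit or range.

### The arm

A 6-joint arm with a two-finger parallel gripper is mounted at the origin on the work surface. World frame = base frame: x ahead of the robot, y to its left, z up, the work surface at z = 0. Lengths are in m, angles in rad, forces in N, time in s.
With the tool pointing down it reaches from about 0.35 to 0.775 m from the base axis. Payload 7.3 kg.
Tool frame: the origin (TCP) lies on the centre line of the jaws, within the pads' length; the fingertips stand 17 mm ahead of it and the grasp point (between the pads) lies 2 mm behind it (robot.tcp_to_tips is the distance from the TCP to the fingertips, in m); z points along the fingers, y is the line along which they close (so a half turn about z gives the same grasp; the last joint's range is limited). The gripper opens to 92 mm and grips with 3 to 60 N. Pads are 19 mm wide; open, the fingers measure 130 mm over their backs; the gripper's body (75 mm by 190 mm) begins 47 mm behind the grasp point.
Start: joints at [1.05, 0.342, 1.524, -0, 1.275, -0.146], TCP at [0.192, 0.489, 0.244] pointing down, gripper open.
Joint ranges: [-2.53, 2.53], [-0.77, 2.02], [0.04, 2.7], [-1, 4.14], [0.28, 2.66], [-3.11, 3.11]. Speed limits (rad/s): [2.57, 2.57, 3.14, 3.14, 3.14, 3.14].

### API

Orientations are given as [roll, pitch, yaw] about the fixed x, y, z axes, in that order (R = Rz(yaw) Ry(pitch) Rx(roll)).
In Python, from cell import robot gives the robot as it stands. The module is installed in compiled form; this text tells all that it offers.
- The arm moves only by the tool carry_out, never from a script. Its argument "commands" is a list of rows, each a list of 3 entries, a list of its own where there are three numbers: the shift along the tool's x, y, z in m, then the turn about the tool's z in rad, then the opening, from 0 (shut) to 1 (fully open). In form: [[[dx, dy, dz], yaw, claw], ...]. A call has 1 to 20 rows; each row shifts and turns the commanded pose from where the row before left it, along the tool's axes as they then stand; what a row does not reach is not made up. A row lasts 1/8 s, in which the tool goes at most 62.5 mm and 10.7 degrees, less where a joint would pass 70% of its speed; a pose out of reach is approached as far as the arm can. A call is refused whole if a number of a shift passes 0.0625 or a number of a turn 0.188, either way. A call with a gripper value outside its range is refused whole. The fingers move at their own pace and stop on an object; "newtons" is the grip in N (left out, the last holds). Time passes only in rows, so rows that do not move let the fingers close. It gives the time, the measured TCP pose, the force, the opening and the grip force at its end, in the units of the state.
- robot.observe(): the state, without advancing time (a new reading comes with each control period).
- robot.read_camera(name): name is "scene" or "top"; returns a dict with "pixels" (480x640x3 uint8, red, green, blue), "fx", "fy", "cx", "cy" (pixels), "view" (4x4, takes a point from world to camera coordinates). Camera axes: x right, y up, looking along -z (the intrinsics and any distortion apply to the point x, -y, -z); pixel columns grow to the right and rows downward; lengths in m; the calibration is good to about 2 mm. A picture is of the moment at which its call begins. There is no depth.
- robot.hand_in(): hands the job in; it is judged then, once.
Trained networks look in a picture, given as the dict that the camera call returned (one of the last four; its "shot" number tells which), for a name from the list of things; names that differ only in an ending like _2 or _b are one class to them, and where a whole thing is asked for, a point or a joint stands for the part that bears it (a point fixed in the world has none). Each returns a list of dicts, best first, with "p" (0 to 1); they miss things now and then, are a little off and sometimes report something else, mostly with a low value. They report only what shows in the picture. A call takes as long as a camera call. They do not tell look-alikes from the thing itself.
- robot.find_in(picture, name): "at" ([column, row] in pixels, amid what is visible of it).
- robot.tip_of(picture, name): "at" ([column, row] in pixels: a listed point, or the origin of a listed thing).
The state is a dict: "time": time; "qpos": joint angles; "qvel": joint speeds; "joint_efforts": joint torques, N m; "tool_pos": TCP position; "tool_rot": TCP orientation; "contact_force": force on the tool from outside, world axes, zero at the start; "torque": the same for the moment, N m; "opening": finger opening in m; "grip_force": force on a finger pad.
Only numpy, scipy, OpenCV 4.12 (cv2) and the standard library are available. Lean on these libraries where they do the work, as an engineer would, in place of code of your own. Each camera call takes 0.05 s, during which the arm holds its last target. There are 200 camera calls.

## Working session

There is one attempt and no reset: what is moved stays moved. The work goes in short steps, Python scripts to look and compute and a tool call to move; the robot and the scene stay as the last step left them, time stands still between calls to the robot, and variables do not carry over. Pictures are saved under pics/ and viewed, at most 10 in all, crops included, and the job is handed in when it is done.

Besides the shell and the picture viewer there is one more tool, called as name(argument=value, ...) on one line, values as JSON. carry_out: Moves the arm, as the interface text tells. Its arguments: {"type":"object","properties":{"commands":{"type":"array"},"newtons":{"type":"number"}},"required":["commands"]}

```bash
mkdir -p pics
cat > h.py <<'E'
import numpy as np, cv2
from cell import robot
def shot(n,f=None):
    p=robot.read_camera(n)
    if f: cv2.imwrite('pics/'+f,cv2.cvtColor(np.asarray(p['pixels']),cv2.COLOR_RGB2BGR))
    return p
def ray(p,uv):
    V=np.array(p['view']);R=V[:3,:3];c=-R.T@V[:3,3]
    d=R.T@np.array([(uv[0]-p['cx'])/p['fx'],-(uv[1]-p['cy'])/p['fy'],-1]);return c,d
def atz(p,uv,z):
    c,d=ray(p,uv);return c+d*(z-c[2])/d[2]
def proj(p,X):
    V=np.array(p['view']);q=V[:3,:3]@np.array(X)+V[:3,3]
    return np.array([p['cx']+p['fx']*q[0]/-q[2],p['cy']-p['fy']*q[1]/-q[2]])
E
python3 - <<'E'
from h import *
for n in['scene','top']:
    p=shot(n,n+'0.png'); print(n,[k for k in p],p['fx'],np.round(ray(p,(320,240)),3).tolist())
    for t,z in[('module',0),('rear_lip',.058),('tab_top',.06),('tab_barb',.056),('cover',.05),('cover_fin',.064),('cover_front',.054),('tray',0),('tray_in',.005),('cup',0),('dish',0),('jar',0)]:
        for o in robot.tip_of(p,t)[:4]: print(t,round(o['p'],2),np.round(o['at']).tolist(),np.round(atz(p,o['at'],z)[:2],3).tolist())
print(robot.observe())
E
```

```text
scene ['pixels', 'fx', 'fy', 'cx', 'cy', 'view', 'shot'] 527.4619666012927 [[1.032, 0.749, 0.709], [-0.474, -0.611, -0.635]]
module 0.7 [340.0, 280.0] [0.547, 0.186]
module 0.46 [304.0, 318.0] [0.661, 0.222]
rear_lip 0.69 [313.0, 266.0] [0.602, 0.172]
rear_lip 0.37 [197.0, 281.0] [0.789, 0.076]
tab_top 0.65 [375.0, 246.0] [0.477, 0.205]
tab_barb 0.54 [388.0, 255.0] [0.472, 0.234]
cover 0.75 [337.0, 258.0] [0.548, 0.177]
cover 0.67 [435.0, 251.0] [0.388, 0.276]
cover 0.56 [513.0, 330.0] [0.438, 0.491]
cover_fin 0.9 [516.0, 317.0] [0.424, 0.483]
cover_fin 0.74 [431.0, 255.0] [0.417, 0.291]
cover_fin 0.68 [338.0, 254.0] [0.55, 0.18]
cover_fin 0.37 [312.0, 268.0] [0.61, 0.182]
cover_front 0.98 [419.0, 240.0] [0.391, 0.238]
cover_front 0.78 [467.0, 292.0] [0.432, 0.39]
cover_front 0.7 [252.0, 184.0] [0.54, -0.132]
cover_front 0.69 [374.0, 246.0] [0.472, 0.197]
tray 0.8 [253.0, 187.0] [0.507, -0.193]
tray_in 0.96 [251.0, 187.0] [0.511, -0.191]
tray_in 0.54 [301.0, 321.0] [0.673, 0.228]
cup 0.82 [395.0, 303.0] [0.509, 0.297]
dish 0.67 [286.0, 206.0] [0.488, -0.078]
dish 0.29 [250.0, 186.0] 
[... 1039 characters left out ...]
{'time': 1.3, 'qpos': array([ 1.04999265e+00,  3.41982539e-01,  1.52408861e+00, -8.52525803e-06,
        1.27540780e+00, -1.45981623e-01]), 'qvel': array([-1.44730654e-04,  2.08554500e-03, -4.81003380e-04,  4.96908582e-05,
       -6.04802628e-04, -4.67275310e-04]), 'joint_efforts': array([ 1.37030161e-04, -4.31127834e+01, -2.44470674e+01,  7.18039018e-02,
        4.82396793e-02, -2.38749112e-05]), 'tool_pos': array([0.19218856, 0.48857857, 0.24375356]), 'tool_rot': array([3.14148134e+00, 2.46096133e-05, 2.76677308e+00]), 'contact_force': array([-0.34083395, -0.1022423 , -0.47891689]), 'torque': array([ 0.01875158,  0.03219321, -0.03979097]), 'grip_force': 0.0, 'opening': 0.09208433495351469}
```

View pics/top0.png

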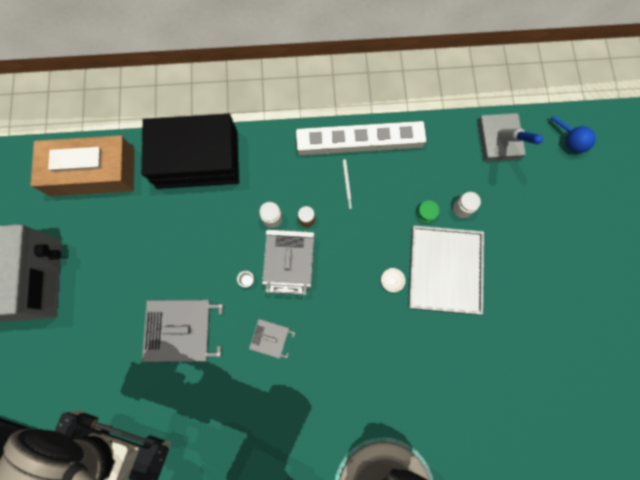

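View pics/scene0.png

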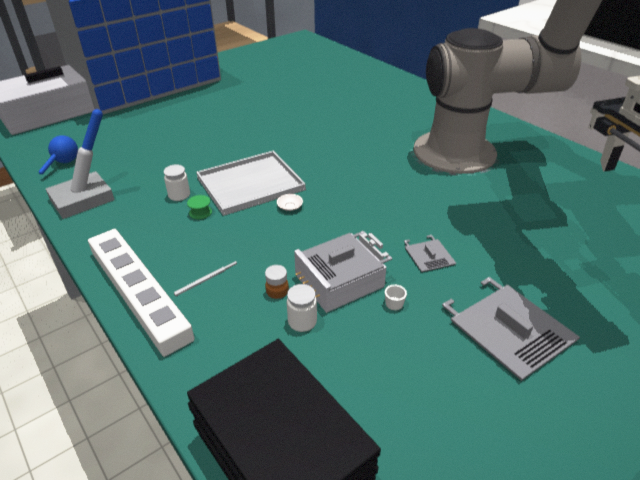

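The look-alikes are the large loose cover at top (177,330) / scene (513,330), the small loose cover at (270,338) / (431,254), and the one on the case at (288,260) / (340,260). The middle-sized one is on the case, so that is the one I want. I'll check it in a close crop.

Run:
```python
import cv2,numpy as np
a=cv2.imread('pics/top0.png')[220:305,245:330];b=cv2.imread('pics/scene0.png')[222:312,285:400]
a=cv2.resize(a,None,fx=5,fy=5,interpolation=cv2.INTER_CUBIC);a=cv2.copyMakeBorder(a,0,25,0,0,0)
b=cv2.resize(b,None,fx=5,fy=5,interpolation=cv2.INTER_CUBIC)[:,:]
b=cv2.resize(b,(375,int(90*375/115)));b=cv2.copyMakeBorder(b,0,450-b.shape[0],0,0,0) 
cv2.imwrite('pics/crop.png',np.hstack([a,b]))
```

```text
(no output)
```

View pics/crop.png

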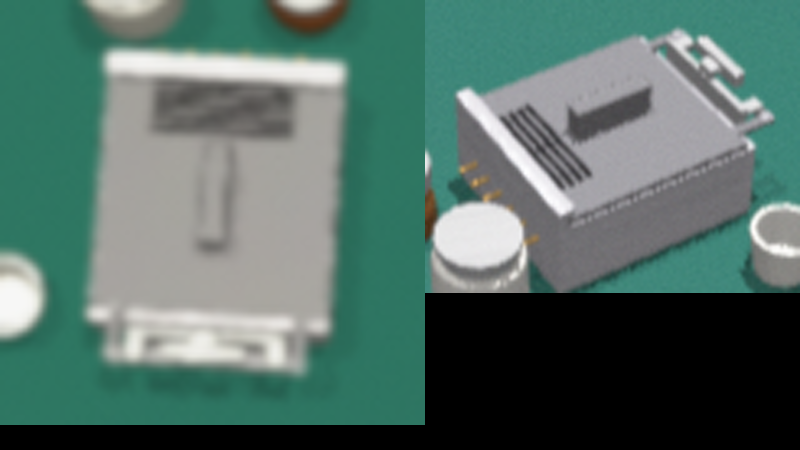

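The crop shows the middle-sized cover shut on the case. The fin is at about top (288,260), the lip is at (290,234), and the tab with its pad is at (286,290). Next I fit the module pose.

```bash
cat > fit.py <<'E'
from h import *
from scipy.optimize import least_squares
P=shot('top');S=shot('scene')
c=lambda x,y:(245+x/5-.4,220+y/5-.4)
k=375/115
s=lambda x,y:(285+(x-425)/k-.4,222+y/k-.4)
L=[(P,c(105,52),(.065,.058,.062)),(P,c(346,64),(.065,-.058,.062)),(P,c(105,73),(.055,.058,.062)),(P,c(346,85),(.055,-.058,.062)),
(P,c(88,320),(-.065,.058,.05)),(P,c(329,337),(-.065,-.058,.05)),
(S,s(460,92),(.065,-.058,.062)),(S,s(568,212),(.065,.058,.062)),(S,s(752,148),(-.065,.058,.05)),(S,s(562,291),(.065,.058,0)),(S,s(752,200),(-.065,.058,0))]
for n,X in[('rear_lip',(.055,0,.058)),('tab_top',(-.073,0,.06)),('cover_fin',(-.004,0,.064))]:
    for p in(P,S):
        o=[o['at'] for o in robot.tip_of(p,n) if np.hypot(*(np.array(o['at'])-((288,262) if p is P else (340,260))))<50]
        if o:L.append((p,o[0],X))
def w(q,X):
    C,s_=np.cos(q[2]),np.sin(q[2]);return np.array([q[0]+C*X[0]-s_*X[1],q[1]+s_*X[0]+C*X[1],X[2]])
f=lambda q:np.concatenate([proj(p,w(q,X))-np.array(u) for p,u,X in L])
for use in [lambda l:1,lambda l:l[0] is P,lambda l:l[0] is S]:
    LL=[l for l in L if use(l)]
    g=lambda q:np.concatenate([proj(p,w(q,X))-np.array(u) for p,u,X in LL])
    r=least_squares(g,[.54,.19,0],loss='soft_l1');print(np.round(r.x,4),np.round(g(r.x).reshape(-1,2),1).tolist())
E
python3 fit.py
python3 - <<'E'
from h import *
p=shot('top')
# tray corners
for u in[(413,227),(483,231),(410,307),(483,313)]: print(np.round(atz(p,u,.018),3))
E
```

```text
[ 0.5484  0.1876 -0.1264] [[1.4, 0.0], [0.3, 0.3], [1.0, -0.2], [0.1, 0.0], [0.9, -0.3], [0.6, -1.0], [-0.1, 0.9], [-1.2, 1.1], [2.3, -0.2], [0.6, 1.3], [0.4, 3.2], [0.9, -2.2], [2.5, -1.2], [4.4, 0.3], [-0.8, 0.4], [1.2, 0.8]]
[ 0.548   0.1896 -0.1309] [[0.7, 0.1], [-0.4, 0.5], [0.4, -0.1], [-0.6, 0.3], [0.0, -0.2], [-0.3, -0.7], [0.2, -2.0], [3.5, 0.5], [-1.6, 0.6]]
[ 0.5481  0.1844 -0.1091] [[-1.2, 0.5], [-1.4, 0.2], [1.3, -1.7], [0.3, 0.4], [-0.7, 1.7], [1.8, -1.8], [0.2, -0.2]]
[ 0.614 -0.132  0.018]
[ 0.591 -0.31   0.018]
[ 0.412 -0.102  0.018]
[ 0.384 -0.279  0.018]
```

Module at about (0.548, 0.1895) with yaw -0.13. Tray centre is at about (0.500, -0.206) with yaw -0.14. I'll go to a point in front of the tab, high up, with the gripper shut and yaw near 3.01.

carry_out(commands=[[[0,0,0],-0.125,0],[[0,0,0],-0.12,0],[[-0.028,-0.025,0],0,0],[[-0.028,-0.025,0],0,0],[[-0.028,-0.025,0],0,0],[[-0.028,-0.025,0],0,0],[[-0.028,-0.025,0],0,0],[[-0.028,-0.025,0],0,0],[[-0.028,-0.025,0],0,0],[[-0.028,-0.025,0],0,0],[[-0.028,-0.025,0],0,0],[[-0.025,-0.025,0],0,0],[[0,0,0],0,0],[[0,0,0],0,0]], newtons=20)

```text
time: 3.5
tool_pos: [0.4342, 0.205, 0.2437]
tool_rot: [3.141, -0.0, 3.011]
contact_force: [0.0, 0.9, 0.5]
opening: 0.0004
grip_force: 0.0
```

carry_out(commands=[[[0,0,0.03],0,0],[[0,0,0.03],0,0],[[0,0,0.03],0,0],[[0,0,0.03],0,0],[[0,0,0.03],0,0],[[0,0,0.02],0,0],[[0,0,0],0,0],[[0,0,0],0,0],[[0,0,0],0,0]])

```text
time: 4.62
tool_pos: [0.435, 0.2053, 0.0748]
tool_rot: [3.141, 0.002, 3.012]
contact_force: [0.2, 0.1, 0.4]
opening: 0.0003
grip_force: 0.0
```

Run:
```python
from h import *
o=robot.observe();print(o['tool_pos'],o['contact_force'],o['torque'])
p=shot('scene');q=shot('top')
im=np.asarray(p['pixels'])[190:300,290:450,::-1]; im2=np.asarray(q['pixels'])[230:320,230:340,::-1]
a=cv2.resize(im,(480,330),interpolation=cv2.INTER_CUBIC);b=cv2.resize(im2,(320,262),interpolation=cv2.INTER_CUBIC)
b=cv2.copyMakeBorder(b,0,68,0,0,0);cv2.imwrite('pics/pre.png',np.hstack([a,b]))
```

```text
[0.43502118 0.20529045 0.07477006] [0.16749346 0.06935605 0.37237001] [0.07700801 0.03088542 0.04159435]
```

View pics/pre.png

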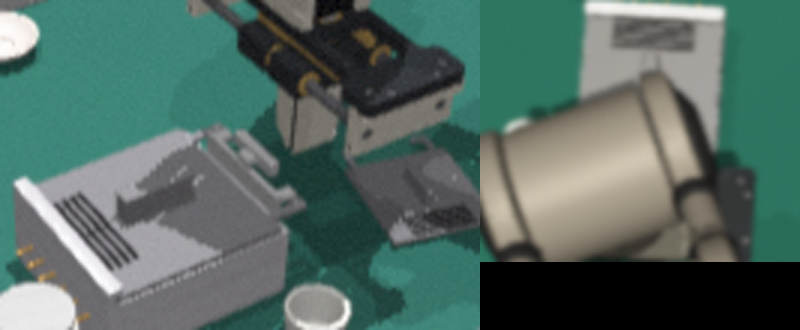

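Run:
```python
from h import *
p=shot('scene');o=robot.observe();t=np.array(o['tool_pos']);y=np.array([.13,.99,0]);x=np.array([-.99,.13,0])
f=lambda X:np.round((proj(p,X)-(290,190))*3).tolist()
for d in(-.065,-.046,-.02,0,.02,.046,.065): print(d,f(t+y*d-[0,0,.017]),f(t+y*d+[0,0,.047]))
print(f([.548-.13*.0-.073*.99,.1895+.0095,.06]), o['opening'],o['joint_efforts'])
```

```text
-0.065 [246.0, 94.0] [252.0, 16.0]
-0.046 [263.0, 109.0] [269.0, 30.0]
-0.02 [286.0, 130.0] [293.0, 51.0]
0 [304.0, 146.0] [312.0, 67.0]
0.02 [322.0, 163.0] [332.0, 83.0]
0.046 [348.0, 186.0] [358.0, 105.0]
0.065 [366.0, 203.0] [378.0, 122.0]
[251.0, 164.0] 0.00044799850943603835 [ 5.95377758e-02 -4.24523234e+01 -1.68397486e+01  2.01843104e-03
  8.66437191e-02  9.86791747e-04]
```

carry_out(commands=[[[-0.006,0,0],0,0],[[-0.006,0,0],0,0],[[-0.004,0,0],0,0],[[-0.002,0,0],0,0],[[0,0,0],0,0],[[0,0,0],0,0]])

```text
time: 5.52
tool_pos: [0.4522, 0.2025, 0.0737]
tool_rot: [-3.142, -0.0, 3.012]
contact_force: [0.5, 0.0, -1.2]
opening: 0.0005
grip_force: 0.0
```

carry_out(commands=[[[-0.001,0,0],0,0],[[-0.001,0,0],0,0],[[0,0,0],0,0]])

```text
time: 5.9
tool_pos: [0.4544, 0.2023, 0.0738]
tool_rot: [3.141, 0.0, 3.012]
contact_force: [-0.1, 0.2, 0.9]
opening: 0.0002
grip_force: 0.0
```

carry_out(commands=[[[-0.001,0,0],0,0],[[-0.001,0,0],0,0],[[0,0,0],0,0]])

```text
time: 6.28
tool_pos: [0.4564, 0.202, 0.0737]
tool_rot: [3.142, 0.0, 3.012]
contact_force: [0.3, 0.2, -0.3]
opening: 0.0004
grip_force: 0.0
```

carry_out(commands=[[[-0.001,0,0],0,0],[[-0.001,0,0],0,0],[[0,0,0],0,0]])

```text
time: 6.65
tool_pos: [0.4578, 0.2017, 0.0737]
tool_rot: [-3.141, -0.001, 3.012]
contact_force: [-3.0, 0.4, 2.2]
opening: 0.0005
grip_force: 1.4
```

carry_out(commands=[[[-0.001,0,0],0,0],[[-0.001,0,0],0,0],[[0,0,0],0,0]])

```text
time: 7.02
tool_pos: [0.4591, 0.2016, 0.0737]
tool_rot: [-3.141, -0.002, 3.012]
contact_force: [-7.1, 2.2, 4.4]
opening: 0.0004
grip_force: 3.2
```

carry_out(commands=[[[-0.0005,0,0],0,0],[[-0.0005,0,0],0,0],[[0,0,0],0,0],[[0,0,0],0,0]])

```text
time: 7.52
tool_pos: [0.4596, 0.2015, 0.0737]
tool_rot: [-3.141, -0.003, 3.012]
contact_force: [-7.9, 1.4, 6.2]
opening: 0.0005
grip_force: 4.1
```

```bash
cat > obs.py <<'E'
from h import *
o=robot.observe();print(o['time'],o['tool_pos'],o['contact_force'],np.linalg.norm(o['contact_force']))
p=shot('scene')
for n in('cover_front','cover_fin','tab_top'):
  print(n,[(round(o['p'],2),np.round(o['at'],1).tolist()) for o in robot.tip_of(p,n) if abs(o['at'][0]-355)<40])
E
python3 obs.py
```

```text
7.525 [0.45958227 0.20147535 0.07367286] [-7.94515347  1.4438654   6.22049931] 10.193371509802065
cover_front [(0.58, [375.6, 244.6])]
cover_fin [(0.76, [340.8, 254.7])]
tab_top [(0.7, [370.5, 247.1])]
```

carry_out(commands=[[[-0.0005,0,-0.0005],0,0],[[-0.0005,0,-0.0005],0,0],[[0,0,0],0,0],[[0,0,0],0,0]])

```text
time: 8.22
tool_pos: [0.4599, 0.2013, 0.0739]
tool_rot: [-3.141, -0.005, 3.012]
contact_force: [-8.0, 2.6, 1.0]
opening: 0.0004
grip_force: 4.0
```

carry_out(commands=[[[-0.0005,0,-0.0002],0,0],[[0,0,0],0,0],[[0,0,0],0,0]])

```text
time: 8.6
tool_pos: [0.4601, 0.2013, 0.0739]
tool_rot: [-3.141, -0.006, 3.012]
contact_force: [-8.1, 3.6, 1.0]
opening: 0.0005
grip_force: 4.3
```

```bash
python3 obs.py
```

```text
8.6 [0.46012442 0.20130768 0.07394413] [-8.14184169  3.6237695   0.95336916] 8.962711882740507
cover_front [(0.67, [375.8, 245.3])]
cover_fin [(0.55, [338.1, 253.2])]
tab_top [(0.73, [371.5, 244.1]), (0.22, [387.0, 256.2])]
```

carry_out(commands=[[[-0.0005,0,-0.0001],0,0],[[-0.0005,0,-0.0001],0,0],[[0,0,0],0,0],[[0,0,0],0,0]])

```text
time: 9.3
tool_pos: [0.4606, 0.2012, 0.074]
tool_rot: [-3.14, -0.007, 3.012]
contact_force: [-9.1, 4.2, 0.0]
opening: 0.0004
grip_force: 5.0
```

carry_out(commands=[[[-0.0005,0,-0.0001],0,0],[[-0.0005,0,-0.0001],0,0],[[0,0,0],0,0],[[0,0,0],0,0]])

```text
time: 9.8
tool_pos: [0.4611, 0.2012, 0.0741]
tool_rot: [-3.14, -0.008, 3.012]
contact_force: [-10.7, 4.3, 0.7]
opening: 0.0005
grip_force: 5.6
```

```bash
python3 obs.py
```

```text
9.8 [0.46109011 0.20115159 0.07408365] [-10.73606117   4.31365191   0.73816505] 11.593769437087234
cover_front [(0.69, [376.6, 245.3])]
cover_fin [(0.89, [341.2, 253.9]), (0.55, [341.4, 259.1])]
tab_top [(0.86, [368.7, 246.7]), (0.66, [341.1, 280.0])]
```

carry_out(commands=[[[-0.0005,0,0],0,0],[[-0.0005,0,-0.0001],0,0],[[0,0,0],0,0],[[0,0,0],0,0]])

```text
time: 10.5
tool_pos: [0.4616, 0.201, 0.0742]
tool_rot: [-3.14, -0.009, 3.012]
contact_force: [-13.3, 5.3, 2.0]
opening: 0.0005
grip_force: 6.4
```

```bash
python3 obs.py
```

```text
10.5 [0.46164605 0.20103032 0.07415857] [-13.27569817   5.34172066   2.02936129] 14.453250460015296
cover_front [(0.72, [377.5, 245.3]), (0.69, [393.7, 303.1])]
cover_fin [(0.72, [340.1, 254.2]), (0.44, [378.0, 245.3]), (0.4, [338.3, 260.8])]
tab_top [(0.66, [370.5, 244.6])]
```

carry_out(commands=[[[-0.0005,0,0],0,0],[[-0.0005,0,-0.0001],0,0],[[0,0,0],0,0],[[0,0,0],0,0]])

```text
time: 11.2
tool_pos: [0.4622, 0.201, 0.0742]
tool_rot: [-3.14, -0.01, 3.012]
contact_force: [-13.0, 5.2, 3.1]
opening: 0.0004
grip_force: 7.1
```

```bash
python3 obs.py
```

```text
11.2 [0.46216507 0.20095803 0.07420143] [-12.99147441   5.17597632   3.11793236] 14.327967071041579
cover_front [(0.89, [380.1, 245.4])]
cover_fin [(0.65, [338.5, 253.7])]
tab_top [(0.85, [368.2, 245.4])]
```

carry_out(commands=[[[-0.0005,0.0003,-0.0002],0,0],[[0,0,0],0,0],[[0,0,0],0,0]])

```text
time: 11.78
tool_pos: [0.4623, 0.201, 0.0743]
tool_rot: [-3.139, -0.011, 3.012]
contact_force: [-13.8, 3.9, 3.3]
opening: 0.0005
grip_force: 7.4
```

```bash
python3 obs.py
```

```text
11.775 [0.46234576 0.20102122 0.07425928] [-13.77556361   3.9469927    3.28816287] 14.702275987449115
cover_front [(0.93, [374.9, 244.5])]
cover_fin [(0.89, [338.8, 253.4])]
tab_top [(0.73, [367.4, 247.8])]
```

carry_out(commands=[[[-0.0005,0.0003,-0.0002],0,0],[[0,0,0],0,0],[[0,0,0],0,0]])

```text
time: 12.35
tool_pos: [0.4625, 0.201, 0.0743]
tool_rot: [-3.139, -0.012, 3.012]
contact_force: [-15.2, 1.8, 2.6]
opening: 0.0003
grip_force: 7.6
```

```bash
python3 obs.py
```

```text
12.35 [0.46253847 0.20104875 0.07429088] [-15.22776919   1.76223765   2.55207274] 15.540383238666413
cover_front [(0.78, [375.7, 245.1])]
cover_fin [(0.97, [339.3, 254.9])]
tab_top [(0.63, [368.7, 245.9])]
```

carry_out(commands=[[[-0.0005,0,-0.0001],0,0],[[0,0,0],0,0],[[0,0,0],0,0]])

```text
time: 12.92
tool_pos: [0.4628, 0.201, 0.0743]
tool_rot: [-3.139, -0.012, 3.012]
contact_force: [-15.1, 3.2, 3.0]
opening: 0.0006
grip_force: 7.9
```

```bash
python3 obs.py
```

```text
12.925 [0.46280154 0.20100132 0.07431815] [-15.09168552   3.24718852   3.02951861] 15.731534830692835
cover_front [(0.68, [375.6, 241.1])]
cover_fin [(0.62, [340.6, 253.0])]
tab_top [(0.75, [369.2, 245.3])]
```

carry_out(commands=[[[-0.0004,0,-0.0001],0,0],[[0,0,0],0,0],[[0,0,0],0,0]])

```text
time: 13.5
tool_pos: [0.463, 0.201, 0.0744]
tool_rot: [-3.139, -0.012, 3.012]
contact_force: [-15.8, 3.4, 2.2]
opening: 0.0006
grip_force: 8.2
```

```bash
python3 obs.py
```

```text
13.5 [0.46299362 0.20097124 0.07435265] [-15.84848743   3.36617981   2.1559002 ] 16.344834837552927
cover_front []
cover_fin [(0.94, [340.7, 253.8])]
tab_top [(0.8, [368.7, 245.2])]
```

Run:
```python
from h import *
p=shot('scene');im=np.asarray(p['pixels'])[215:290,300:400,::-1]
b=cv2.imread('pics/scene0.png')[215:290,300:400]
cv2.imwrite('pics/pop.png',cv2.resize(np.hstack([b,im]),(800,300),interpolation=cv2.INTER_CUBIC))
```

```text
(no output)
```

View pics/pop.png

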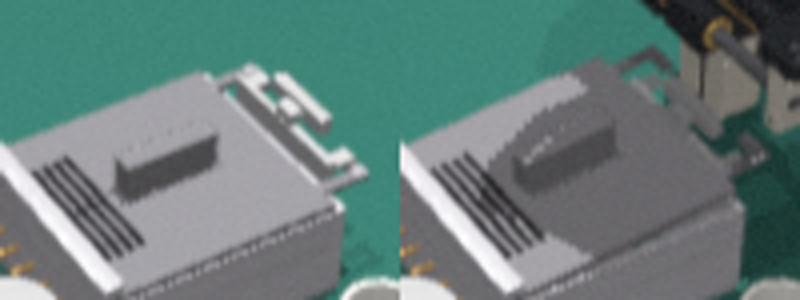

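The cover has popped: its front edge stands above the case with the catch bars up (crop (655,50) against (250,68) before). I'll back off and rise.

carry_out(commands=[[[0.004,0,0],0,0],[[0.006,0,0],0,0],[[0.01,0,0],0,0],[[0.015,0,0],0,0],[[0,0,-0.03],0,0.5],[[0,0,-0.03],0,0.5],[[0,0,-0.03],0,0.5],[[0,0,0],0,0.5],[[0,0,0],0,0.5]], newtons=12)

```text
time: 14.88
tool_pos: [0.4334, 0.2054, 0.1657]
tool_rot: [-3.141, -0.0, 3.012]
contact_force: [-0.4, -0.2, -0.3]
opening: 0.0443
grip_force: 0.0
```

Run:
```python
from h import *
p=shot('scene','up.png');q=shot('top','upt.png')
for n,P in(('s',p),('t',q)):
  for k,z in(('cover_fin',.069),('cover_front',.066),('rear_lip',.058)):
    for o in robot.tip_of(P,k)[:4]: print(n,k,round(o['p'],2),np.round(o['at'],1),np.round(atz(P,o['at'],z)[:2],4))
# fin expected silhouettes in the scene view for the hypothesised module pose
def w(x,y,z,yaw=-.13,c=(.548,.1895)): return np.array([c[0]+np.cos(yaw)*x-np.sin(yaw)*y,c[1]+np.sin(yaw)*x+np.cos(yaw)*y,z])
im=cv2.imread('pics/up.png')
im=cv2.resize(im[210:300,285:405],None,fx=6,fy=6,interpolation=cv2.INTER_CUBIC)
t=.085
def cv(x,y,z): # cover frame, pivot at x=.059 rear edge
    dx=x-.059; return w(.059+dx*np.cos(t)+z*np.sin(t),y,.05-dx*np.sin(t)+z*np.cos(t))
def dr(pts,col):
    a=np.array([(proj(p,X)+.5-(285,210))*6 for X in pts]).astype(int);cv2.polylines(im,[a],True,col,1)
dr([cv(-.029,-.006,.024),cv(.021,-.006,.024),cv(.021,.006,.024),cv(-.029,.006,.024)],(0,0,255))
dr([cv(-.06,-.057,.004),cv(.059,-.057,.004),cv(.059,.057,.004),cv(-.06,.057,.004)],(255,0,0))
dr([w(.055,-.058,.062),w(.065,-.058,.062),w(.065,.058,.062),w(.055,.058,.062)],(0,255,255))
cv2.imwrite('pics/ov.png',im);print(robot.observe()['tool_pos'],cv(-.004,0,.014))
```

```text
s cover_fin 0.75 [340.6 252.9] [0.5479 0.1863]
s cover_fin 0.58 [429.4 249.1] [0.4114 0.281 ]
s cover_fin 0.35 [250.6 184.2] [ 0.5546 -0.1148]
s cover_front 0.73 [468.7 292.1] [0.4402 0.3983]
s cover_front 0.68 [414.6 240.2] [0.411  0.2432]
s cover_front 0.61 [373.5 240.1] [0.4722 0.1941]
t cover_fin 0.91 [176.2 330.3] [0.3931 0.457 ]
t cover_fin 0.84 [270.1 337.9] [0.3605 0.2404]
t cover_fin 0.81 [284.6 257.8] [0.5465 0.197 ]
t cover_front 0.87 [289.6 345.7] [0.3397 0.1965]
t rear_lip 0.6 [290.  239.2] [0.5941 0.1821]
[0.43387759 0.20546236 0.16574951] [0.54543782 0.18983497 0.06929801]
```

View pics/ov.png

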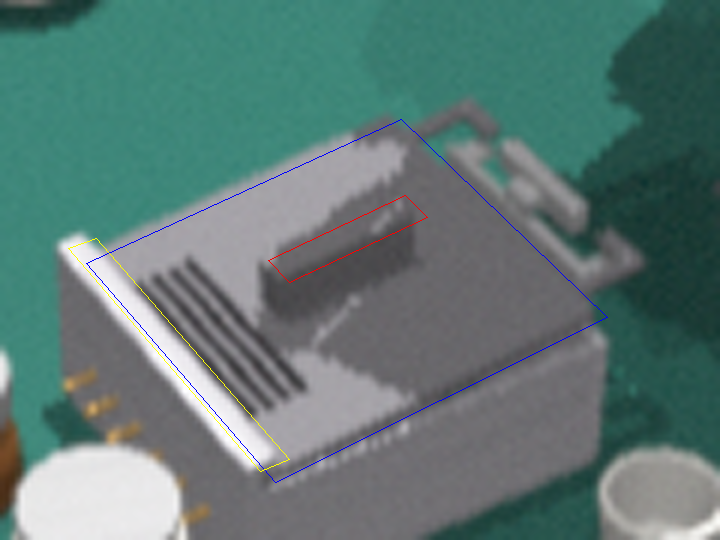

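carry_out(commands=[[[-0.02,-0.001,0],0,0.5],[[-0.03,-0.001,0],0,0.5],[[-0.03,-0.0006,0],0,0.5],[[-0.024,0,0],0,0.5],[[-0.01,0,0.015],0,0.5],[[0,0,0.025],0,0.5],[[0,0,0.02],0,0.5],[[0,0,0.012],0,0.5],[[0,0,0.008],0,0.5],[[0,0,0.003],0,0.5],[[0,0,0],0,0.5],[[0,0,0],0,0.5]])

```text
time: 16.77
tool_pos: [0.547, 0.1882, 0.0837]
tool_rot: [3.141, 0.001, 3.012]
contact_force: [0.7, 0.9, 0.2]
opening: 0.0461
grip_force: 0.0
```

Run:
```python
from h import *
p=shot('scene');im=np.asarray(p['pixels'])[190:290,290:410,::-1]
cv2.imwrite('pics/gr.png',cv2.resize(im,(720,600),interpolation=cv2.INTER_CUBIC));print(robot.observe()['tool_pos'])
```

```text
[0.54699038 0.18824758 0.08368165]
```

View pics/gr.png

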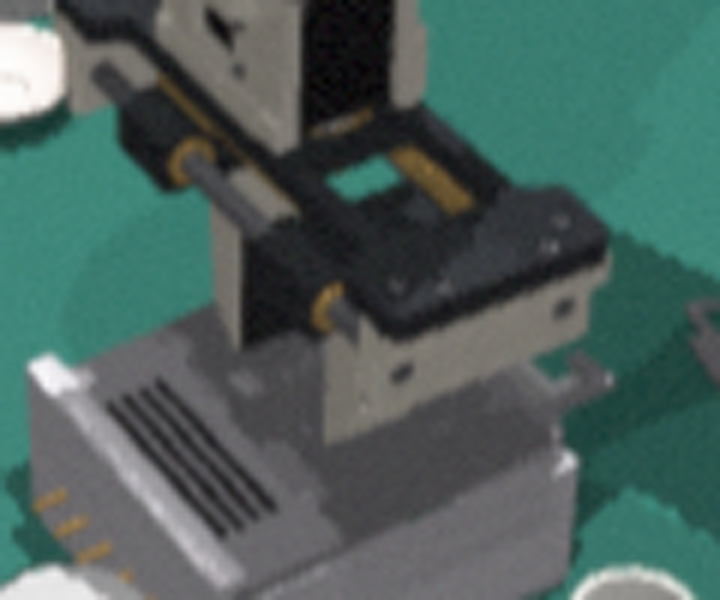

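The fingers straddle the fin: left finger at crop (235,290), right at (350,400). I go down 3 mm and close gently.

carry_out(commands=[[[0,0,0.0015],0,0.5],[[0,0,0.0015],0,0.4],[[0,0,0],0,0.3],[[0,0,0],0,0.2],[[0,0,0],0,0.12],[[0,0,0],0,0],[[0,0,0],0,0],[[0,0,0],0,0]], newtons=12)

```text
time: 17.82
tool_pos: [0.5467, 0.1882, 0.0802]
tool_rot: [3.141, 0.0, 3.012]
contact_force: [-0.4, 0.7, 0.1]
opening: 0.0117
grip_force: 12.0
```

carry_out(commands=[[[0.001,0,-0.0001],0,0],[[0.001,0,-0.0001],0,0],[[0.001,0,-0.0001],0,0],[[0.001,0,-0.0001],0,0],[[0,0,0],0,0]], newtons=18)

```text
time: 18.45
tool_pos: [0.5425, 0.1887, 0.0805]
tool_rot: [-3.142, -0.0, 3.012]
contact_force: [-0.1, -0.1, 0.5]
opening: 0.0121
grip_force: 18.0
```

carry_out(commands=[[[0.001,0,-0.0001],0,0],[[0.001,0,-0.0001],0,0],[[0.001,0,-0.0001],0,0],[[0,0,0],0,0],[[0,0,0],0,0]])

```text
time: 19.08
tool_pos: [0.5397, 0.1891, 0.0808]
tool_rot: [3.142, -0.0, 3.012]
contact_force: [-0.1, 0.6, -1.0]
opening: 0.012
grip_force: 18.0
```

carry_out(commands=[[[0,0,-0.001],0,0],[[0,0,-0.001],0,0],[[0,0,-0.001],0,0],[[0,0,-0.001],0,0]])

```text
time: 19.58
tool_pos: [0.5398, 0.1891, 0.0849]
tool_rot: [3.141, 0.0, 3.012]
contact_force: [-0.2, 0.3, -1.1]
opening: 0.0119
grip_force: 18.0
```

carry_out(commands=[[[0,0,-0.002],0,0],[[0,0,-0.002],0,0],[[0,0,-0.003],0,0],[[0,0,-0.003],0,0]])

```text
time: 20.08
tool_pos: [0.5398, 0.1891, 0.0951]
tool_rot: [3.141, 0.0, 3.012]
contact_force: [0.2, 0.4, -0.4]
opening: 0.0119
grip_force: 18.0
```

carry_out(commands=[[[0,0,-0.008],0,0],[[0,0,-0.015],0,0],[[0,0,-0.02],0,0],[[0,0,-0.025],0,0],[[0,0,-0.025],0,0],[[0,0,-0.015],0,0],[[0,0,0],0,0],[[0,0,0],0,0]])

```text
time: 21.08
tool_pos: [0.5393, 0.1889, 0.202]
tool_rot: [-3.141, -0.001, 3.012]
contact_force: [-1.0, -0.6, -1.1]
opening: 0.0118
grip_force: 18.0
```

Run:
```python
from h import *
o=robot.observe();print(o['tool_pos'],o['contact_force'],o['opening'])
p=shot('scene');im=np.asarray(p['pixels'])[90:330,190:510,::-1]
cv2.imwrite('pics/lift.png',cv2.resize(im,(800,600),interpolation=cv2.INTER_CUBIC))
q=shot('top')
for k in('tray_in','tray'):
  for P in(p,q): print(k,[(round(o['p'],2),np.round(atz(P,o['at'],.005),3).tolist()) for o in robot.tip_of(P,k)[:2]])
```

```text
[0.53925969 0.18894543 0.20202757] [-1.03902019 -0.58249135 -1.11648806] 0.01183100542663044
tray_in [(0.63, [0.508, -0.202, 0.005])]
tray_in [(0.76, [0.497, -0.207, 0.005])]
tray [(0.96, [0.506, -0.189, 0.005]), (0.51, [0.431, 0.193, 0.005])]
tray [(0.97, [0.507, -0.201, 0.005]), (0.54, [0.576, 0.201, 0.005])]
```

View pics/lift.png

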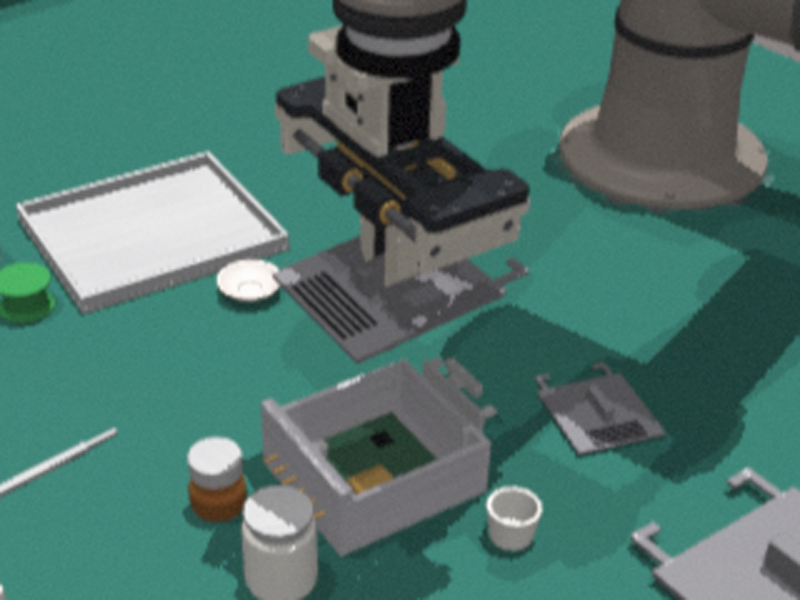

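The cover is off and held, and the case is open. I carry it over the tray.

carry_out(commands=[[[0,-0.01,0],0,0],[[-0.001,-0.02,0],0,0],[[-0.002,-0.028,0],0,0],[[-0.002,-0.03,0],0,0],[[-0.002,-0.03,0],0,0],[[-0.002,-0.03,0],0,0],[[-0.002,-0.03,0],0,0],[[-0.002,-0.03,0],0,0],[[-0.002,-0.03,0],0,0],[[-0.002,-0.03,0],0,0],[[-0.002,-0.03,0],0,0],[[0,-0.03,0],0,0],[[0,-0.03,0],0,0],[[0,-0.022,0],0,0],[[0,-0.01,0],0,0],[[0,-0.004,0],0,0],[[0,0,0],0,0],[[0,0,0],0,0]])

```text
time: 23.62
tool_pos: [0.5076, -0.2034, 0.2028]
tool_rot: [3.141, -0.0, 3.013]
contact_force: [-0.6, 0.2, -1.0]
opening: 0.0122
grip_force: 18.0
```

Run:
```python
from h import *
o=robot.observe();print(o['tool_pos'],o['contact_force'],o['opening'])
p=shot('scene');im=np.asarray(p['pixels'])[80:260,130:370,::-1]
cv2.imwrite('pics/over.png',cv2.resize(im,(800,600),interpolation=cv2.INTER_CUBIC))
```

```text
[ 0.50764727 -0.20339883  0.20278461] [-0.55081466  0.24867909 -1.00140061] 0.01224329475692014
```

View pics/over.png

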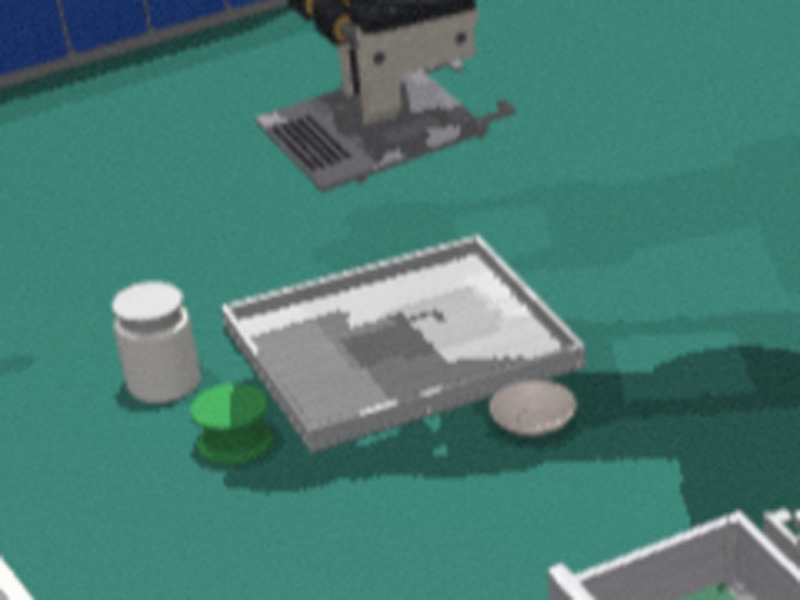

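carry_out(commands=[[[0,0,0.01],0,0],[[0,0,0.02],0,0],[[0,0,0.025],0,0],[[0,0,0.025],0,0],[[0,0,0.025],0,0],[[0,0,0.02],0,0],[[0,0,0.015],0,0],[[0,0,0.008],0,0],[[0,0,0],0,0],[[0,0,0],0,0]])

```text
time: 24.92
tool_pos: [0.508, -0.2043, 0.0554]
tool_rot: [-3.141, 0.001, 3.012]
contact_force: [-0.3, -0.1, -1.1]
opening: 0.0117
grip_force: 18.0
```

carry_out(commands=[[[0,0,0.002],0,0],[[0,0,0.002],0,0],[[0,0,0.002],0,0],[[0,0,0.002],0,0],[[0,0,0],0,0]], newtons=6)

```text
time: 25.55
tool_pos: [0.5075, -0.204, 0.0466]
tool_rot: [3.141, -0.0, 3.012]
contact_force: [-1.0, -0.9, -1.1]
opening: 0.012
grip_force: 6.0
```

carry_out(commands=[[[0,0,0.001],0,0],[[0,0,0.001],0,0],[[0,0,0.001],0,0],[[0,0,0.001],0,0],[[0,0,0],0,0]], newtons=3)

```text
time: 26.18
tool_pos: [0.5076, -0.204, 0.0427]
tool_rot: [3.141, -0.0, 3.012]
contact_force: [0.6, -0.2, -0.5]
opening: 0.0116
grip_force: 3.0
```

carry_out(commands=[[[0,0,0.001],0,0],[[0,0,0.001],0,0],[[0,0,0.001],0,0],[[0,0,0],0,0]])

```text
time: 26.68
tool_pos: [0.5075, -0.204, 0.0397]
tool_rot: [3.141, -0.0, 3.012]
contact_force: [-0.2, 0.0, -1.1]
opening: 0.0116
grip_force: 3.0
```

carry_out(commands=[[[0,0,0.001],0,0],[[0,0,0.001],0,0],[[0,0,0.001],0,0],[[0,0,0],0,0]])

```text
time: 27.18
tool_pos: [0.5076, -0.2041, 0.0367]
tool_rot: [3.141, -0.0, 3.012]
contact_force: [0.8, 0.3, -0.6]
opening: 0.0119
grip_force: 3.0
```

carry_out(commands=[[[0,0,0.001],0,0],[[0,0,0.001],0,0],[[0,0,0],0,0]])

```text
time: 27.55
tool_pos: [0.5077, -0.2041, 0.035]
tool_rot: [-3.142, 0.0, 3.012]
contact_force: [-0.9, 0.8, 2.3]
opening: 0.0121
grip_force: 3.0
```

carry_out(commands=[[[0,0,0.001],0,0],[[0,0,0.001],0,0],[[0,0,0],0,0]])

```text
time: 27.92
tool_pos: [0.5079, -0.2041, 0.0329]
tool_rot: [-3.142, 0.001, 3.012]
contact_force: [-0.1, 1.9, 2.8]
opening: 0.0116
grip_force: 3.0
```

carry_out(commands=[[[0,0,0],0,0.14],[[0,0,0],0,0.2],[[0,0,0],0,0.3],[[0,0,0],0,0.4],[[0,0,-0.003],0,0.4],[[0,0,-0.01],0,0.4],[[0,0,-0.03],0,0.4],[[0,0,-0.05],0,0.4],[[0,0,-0.05],0,0.4],[[0,0,-0.03],0,0.4],[[0,0,0],0,0.4],[[0,0,0],0,0.4]])

```text
time: 29.42
tool_pos: [0.5071, -0.2038, 0.2053]
tool_rot: [3.141, -0.001, 3.012]
contact_force: [-0.9, 0.7, -1.0]
opening: 0.0367
grip_force: 0.0
```

Run:
```python
from h import *
o=robot.observe();print(o['tool_pos'],o['contact_force'],o['opening'])
p=shot('scene');im=np.asarray(p['pixels'])[80:260,130:370,::-1]
cv2.imwrite('pics/done.png',cv2.resize(im,(800,600),interpolation=cv2.INTER_CUBIC))
for o in robot.tip_of(p,'cover')[:4]+robot.tip_of(p,'cover_fin')[:4]: print(o['p'],o['at'],atz(p,o['at'],.011))
```

```text
[ 0.50708208 -0.20378536  0.20531414] [-0.86621398  0.74899578 -1.02482985] 0.03674533305862261
0.95 [249.0, 180.2] [ 0.50494898 -0.21041305  0.011     ]
0.71 [511.8, 328.1] [0.40028641 0.47108152 0.011     ]
0.63 [431.2, 252.9] [0.36106289 0.24901985 0.011     ]
0.97 [431.3, 249.3] [0.35257242 0.24146044 0.011     ]
0.72 [245.7, 176.0] [ 0.50119016 -0.23157781  0.011     ]
0.69 [515.1, 315.6] [0.37159569 0.45692977 0.011     ]
```

View pics/done.png

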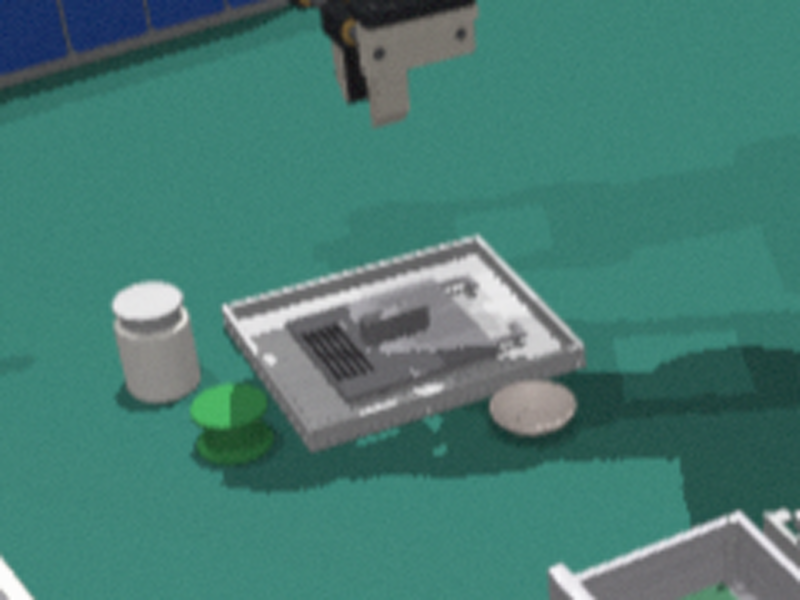

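The cover lies flat in the middle of the tray, around crop (400,335), right way up and clear of the walls. The gripper is well clear.

```bash
python3 -c "from cell import robot;print(robot.hand_in())"
```

```text
the job is handed in; nothing more can be done
None
```

I opened the laser driver and handed the job in: the tab was pressed until the cover popped (about 16 N read at the wrist), and the cover was drawn out, lifted off and released flat and right way up in the steel tray; the hand-in gave no verdict.

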